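# Punch the square tag

### The arm

A 7-joint arm with a two-finger parallel gripper is mounted at the origin on a cart in front of the work surface, level with it; the furniture and walls round the work are solid. World frame = base frame: x ahead of the robot, y to its left, z up, the work surface at z = 0. Lengths are in m, angles in rad, forces in N, time in s.
With the tool pointing down it reaches from about 0.4 to 0.85 m from the base axis. Payload 10.4 kg.
Tool frame: the origin (TCP) lies at the centre of the arm's flange, where the gripper is bolted on; the fingertips stand 173 mm ahead of it and the grasp point (between the pads) lies 155 mm ahead of it; z points along the fingers, y is the line along which they close (so a half turn about z gives the same grasp; the last joint's range is limited). The gripper opens to 85 mm and grips with 20 to 120 N. Pads are 22 mm wide; open, the fingers measure 114 mm over their backs; the gripper's body (76 mm by 85 mm) begins 54 mm behind the grasp point. The pads swing forward as they close: fully open they stand 13 mm farther back than shut.
Start: joints at [-1.336, 0.332, -0.065, 1.46, 0.022, 1.35, -0.088], TCP at [0.159, 0.604, 0.405] pointing down, gripper open.
Joint ranges: [-2.6, 2.6], [-0.5, 2.12], [-1.47, 1.34], [0.16, 2.42], [-1.27, 4.41], [0.06, 2.06], [-2.6, 2.6]. Speed limits (rad/s): [2.22, 2.22, 2.79, 2.79, 3.14, 3.14, 3.14].

### API

Orientations are given as a unit quaternion [x, y, z, w].
In Python, from workcell import manip, viewer, finder gives the robot as it stands.
- The arm moves only by the tool arm_command, never from a script. Its argument "plan" is a list of rows, each an object with "dp": the shift along the tool's x, y, z in mm, a list of three; "spin": the turn about the tool's z in rad. A call has 1 to 5 rows; each row shifts and turns the commanded pose from where the row before left it, along the tool's axes as they then stand; what a row does not reach is not made up. A row lasts 1/10 s, in which the tool goes at most 50 mm and 8.59 degrees, less where a joint would pass 70% of its speed; a pose out of reach is approached as far as the arm can. A call is refused whole if a number of a shift passes 50 or a number of a turn 0.15, either way. A call with a gripper value outside its range is refused whole. "grip" is the closure, from -1 (fully open) to 1 (shut), set as the call begins (left out, the last holds). The fingers move at their own pace and stop on an object; "newtons" is the grip in N (left out, the last holds). Time passes only in rows, so rows that do not move let the fingers close. It gives the time, the measured TCP pose, the force, the opening and the grip force at its end, in the units of the state.
- manip.get_obs(): the state, without advancing time (a new reading comes with each control period).
- viewer.camera(name): name is "scene" or "top" or "wrist"; returns the picture (420x560x3 uint8, blue, green, red); there is no depth.
- viewer.camera_params(name): a dict with "vertical_fov" (degrees; the focal length in pixels is half the picture's height over the tangent of half this angle, whatever the lens; pixels are square), "cx", "cy" (the principal point, pixels), "k1" (the pictures are not rectified: a ray, as slopes to the right and down, at radius r is drawn at 1 + k1 r^2 times it, then the intrinsics apply), "R" (3x3) and "t" (3): a world point X has camera coordinates R X + t; the wrist camera has in their place "T_tool_cam" (4x4, takes a point from camera to tool coordinates, whose origin is the TCP and whose axes are the flange's). Camera axes: x right, y down, z forward; pixel columns grow to the right and rows downward; lengths in m; the calibration is good to about 2 mm. A picture is of the moment at which its call begins: read the wrist's pose just before it. camera_params takes no time and is no camera call.
- manip.hand_in(): hands the job in; it is judged then, once.
Trained networks look in the newest picture that a camera, given by its name, has taken for a name from the list of things; names that differ only in an ending like _2 or _b are one class to them, and where a whole thing is asked for, a point or a joint stands for the part that bears it (a point fixed in the world has none). Each returns a list of dicts, best first, with "score" (0 to 1); they miss things now and then, are a little off and sometimes report something else, mostly with a low value. They report only what shows in the picture. A call takes as long as a camera call.
- finder.find_in(camera, thing): "position" ([x, y, z] in m, in world coordinates, good to about 4 mm: the middle of the surface that is visible of it).
The state is a dict: "clock": time; "joint_pos": joint angles; "joint_velocities": joint speeds; "tau": joint torques, N m; "position": TCP position; "ee_rot": TCP orientation; "ft_force": force on the tool from outside, world axes, zero at the start; "torque": the same for the moment, N m; "grip_width": opening from 0.0 (shut) to 1.0 (fully open); "grasp_force": force on a finger pad.
Only numpy, scipy, OpenCV 4.12 (cv2) and the standard library are available. Lean on these libraries where they do the work, as an engineer would, in place of code of your own. Each camera call takes 0.05 s, during which the arm holds its last target. There are 200 camera calls.

### The job

Mark the square brass tag with the punch: turn the tag wheel until the square tag lies centred under the punch, then pick up the mallet by its handle and drive the sprung punch pin down with a brisk blow of the mallet's head, square tag still in place; do not push the pin by hand, do not drive it down on anything but the square tag, and leave the flask, jar and tape roll alone. Let the pin spring back up and finish with the mallet let go, standing on its head on the black rubber mat as it was.

Things in the scene. Friction and masses are not known exactly. Their poses are not given: they have to be found in the camera images.
- wheel (a joint): Angle of the tag wheel on the punch stand, rad, positive anticlockwise seen from above. 0: the square tag is centred under the punch. It starts between 0.6 and 1.5, turns from -0.4 to 1.9, and stays where it is left (friction 0.10 N m, about 1.2 N at the peg).
- wheel_axis (a point): Centre of the tag wheel at its upper face, 44 mm above the table. It is a bare aluminium disc 224 mm across, 16 mm thick, carrying three flat brass tags 120 degrees apart, 85 mm from the axis: a square one (40 mm), a round one (42 mm) and a narrow oblong one (50 x 20 mm). This point does not turn with the wheel: x points level to the punch, z up.
- stand: Fixed grey punch stand; origin on the table under the wheel's axis, x axis level towards the punch. Its base plate is 310 x 130 x 14 mm; its column stands beyond the wheel, 165 mm out along x, and an arm 44 mm wide reaches back over the wheel's rim, top 135 mm above the table, carrying the upright punch pin 85 mm from the axis.
- peg (a point): Upright dark steel handle peg on the tag wheel, opposite the square tag, 85 mm from the wheel's axis: round, 16 mm in diameter, 57 mm tall above the wheel, top 101 mm above the table. This point lies on the peg's centre line, 78 mm above the table. With the wheel at 0 it is on the side away from the punch.
- square_tag (a point): Centre of the upper face of the square brass tag on the wheel, 48 mm above the table.
- punch_line (a point): Centre of the top of the punch pin's cap when the pin is up, 182 mm above the table; fixed to the stand, so it does not go down with the pin. The pin is upright with a round flat steel cap 36 mm across and 12 mm thick over a coil spring; the top of its guide bush is 33 mm below the cap's top.
- pin (a joint): How far the punch pin is pressed down, m: 0 up, 0.020 at its stop on the tag. The spring returns it; it takes 2 N to start and 8 N at the stop. A mark needs a brisk blow: the pin must pass 12 mm deep still moving down faster than 0.03 m/s under the mallet.
- mallet_grip (a point): Point on the centre line of the mallet's wooden handle, half-way up, 65 mm from the head's centre; 36 mm above the head's foot. x axis along the handle towards the head, y across, z up. The handle is 18 mm wide, 24 mm tall, level, and ends 160 mm from the head's centre. The mallet weighs about 0.24 kg.
- mallet_head (a point): Centre of the mallet's head, a wooden block 54 x 54 mm and 72 mm tall with grey plastic faces above and below. It stands on its lower face with the handle level. The lower, striking face is 36 mm below this point, the upper face 36 mm above. Same axes as the grip point.
- mat: Fixed black rubber mat, 230 x 130 mm, 5 mm thick; origin at the centre of its underside, x axis along its length. The mallet's head starts about 60 mm from its centre towards +x.
- flask: Bystander: round glass flask 95 mm wide, 152 mm tall; origin under its centre.
- tape_roll: Bystander: roll of tape lying flat, 57 mm across, 19 mm tall; origin under its centre.
- jar: Bystander: small screw-cap jar, 44 mm across, 64 mm tall; origin under its centre.

How it is judged:
On the way, in this order (a step that is already met when the one before it is completed fails the run):
1. the square tag is turned under the punch (wheel within 0.07 rad of 0) (value of joint wheel between -0.07 and 0.07 rad), for 0.2 s.
2. the held mallet drives the pin more than 12 mm down, still moving faster than 0.03 m/s, on the square tag (all of step 1 and value of joint pin above 0.012 m and velocity of joint pin above 0.03 m/s and contact force between mallet and pin above 0.5 N and contact force between the fingers and mallet above 1 N).
At the end, for the whole second after the job is handed in: The square tag is still under the punch (wheel within 0.07 rad of 0), the pin is up (less than 3 mm down), and the mallet stands still and upright on its head (within 0.1 rad) on the mat, the head's centre at least 10 mm inside the mat's edges (all of step 1 and value of joint pin below 0.003 m and angle between mallet_head's own z axis and vertical below 0.1 rad and x of mallet_head in the frame of mat between -0.1 and 0.1 m and y of mallet_head in the frame of mat between -0.055 and 0.055 m and z of mallet_head in the frame of mat between 0.036 and 0.046 m and linear speed of mallet below 0.02 m/s); the robot touches nothing.
It fails at once if the pin is pushed by the robot itself instead of the mallet (contact force between any of the fingers, the arm and pin above 1 N).
It fails at once if the pin is driven down while the square tag is not under it (value of joint pin above 0.01 m and (value of joint wheel below -0.09 rad or value of joint wheel above 0.09 rad)).
It fails at once if a bystander is moved more than 30 mm (distance of any of flask, jar, tape_roll from where it was at the start of the episode above 0.03 m).
It also fails if it takes over 61 s, if anything falls off the work surface, if the arm or the gripper's body presses on something with over 40 N, if the wrist force passes 120 N, or if a joint passes its speed limit or range.

## Working session

There is one attempt and no reset: what is moved stays moved. The work goes in short steps, Python scripts to look and compute and a tool call to move; the robot and the scene stay as the last step left them, time stands still between calls to the robot, and variables do not carry over. Pictures are saved under pics/ and viewed, at most 10 in all, crops included, and the job is handed in when it is done.

Besides the shell and the picture viewer there is one more tool, called after "Request:" as name([rows], argument=value, ...), one row to a line, values as JSON. arm_command: Moves the arm, as the interface text tells. Its arguments: {"type":"object","properties":{"plan":{"type":"array","items":{"type":"object","properties":{"dp":{"type":"array","items":{"type":"number"}},"spin":{"type":"number"}}}},"grip":{"type":"number"},"newtons":{"type":"number"}},"required":["plan"]}

```bash
mkdir -p pics; python3 - <<'E'
from workcell import manip, viewer, finder
import cv2,numpy as np
o=manip.get_obs();print(o['clock'],o['position'],o['ee_rot'],o['grip_width'])
ims=[]
for c in ['scene','top']:
    im=viewer.camera(c);cv2.imwrite(f'pics/{c}.png',im);
for t in ['peg','square_tag','wheel_axis','punch_line','stand','mallet_grip','mallet_head','mat','flask','tape_roll','jar','pin']:
    for c in ['scene','top']:
        try:
            r=finder.find_in(c,t)
            print(t,c,[(np.round(d['position'],3).tolist(),round(d['score'],2)) for d in r[:2]])
        except Exception as e: print(t,c,e)
print(manip.get_obs()['clock'])
E
```

```text
0.0 [0.159301   0.60422388 0.40392655] [ 1.28522398e-01  9.91706349e-01 -7.10878531e-04 -6.53757416e-05] 0.9984316714041578
peg scene [([0.53, 0.116, 0.046], 0.66)]
peg top [([0.544, 0.126, 0.049], 0.65)]
square_tag scene [([0.523, 0.12, 0.044], 0.56), ([0.6, -0.198, 0.053], 0.56)]
square_tag top [([0.542, 0.121, 0.041], 0.76)]
wheel_axis scene [([0.555, 0.113, 0.044], 0.69)]
wheel_axis top [([0.569, 0.121, 0.046], 0.61)]
punch_line scene [([0.555, 0.115, 0.042], 0.7)]
punch_line top [([0.571, 0.125, 0.044], 0.86)]
stand scene [([0.558, 0.117, 0.04], 0.69)]
stand top [([0.57, 0.122, 0.045], 0.8)]
mallet_grip scene []
mallet_grip top [([0.596, -0.186, 0.054], 0.71), ([0.54, 0.127, 0.046], 0.31)]
mallet_head scene [([0.6, -0.197, 0.053], 0.97)]
mallet_head top [([0.598, -0.19, 0.051], 0.91)]
mat scene [([0.531, -0.204, 0.002], 0.83)]
mat top [([0.552, -0.181, 0.004], 0.74)]
flask scene [([0.752, -0.06, 0.077], 0.79), ([0.526, 0.116, 0.046], 0.28)]
flask top [([0.758, -0.052, 0.082], 0.92)]
tape_roll scene [([0.392, -0.057, 0.014], 0.84)]
tape_roll top [([0.392, -0.052, 0.02], 0.54)]
jar scene [([0.658, -0.048, 0.041], 0.65), ([0.557, 0.116, 0.042], 0.34)]
jar top [([0.672, -0.037, 0.062], 0.61), ([0.553, -0.181, 0.006], 0.29)]
pin scene [([0.626, 0.126, 0.171], 0.69), ([0.531, -0.205, 0.001], 0.26)]
pin top [([0.637, 0.131, 0.182], 0.68)]
1.3
```

View pics/scene.png

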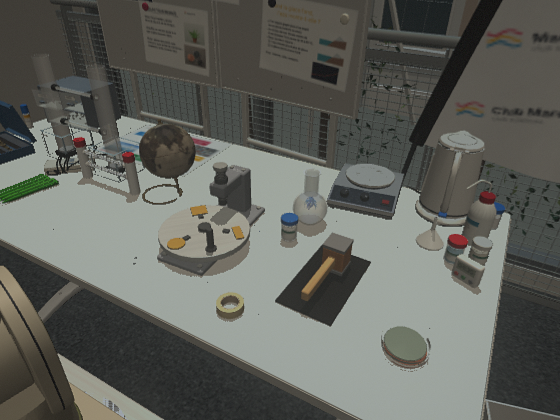

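View pics/top.png

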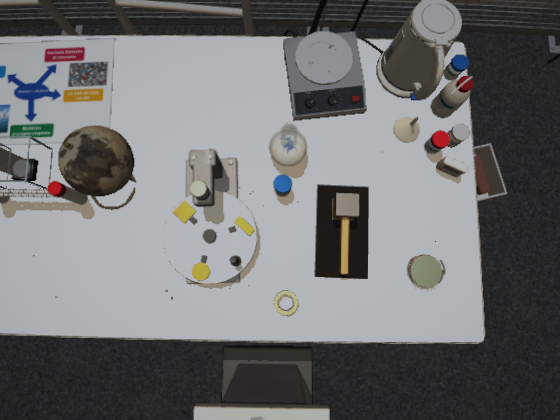

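The top view shows the wheel hub at about (209,236), square tag (184,212), peg (235,261), cap (199,189), mallet head (347,205) and handle end (345,273). I'll enlarge it to refine these.

```bash
cat > h.py <<'E'
import numpy as np,cv2
from workcell import viewer
def intr(p,h=420):
    f=h/2/np.tan(np.radians(p['vertical_fov'])/2); return f
def ray(p,uv):
    f=intr(p); d=np.array([(uv[0]-p['cx'])/f,(uv[1]-p['cy'])/f]); s=d.copy()
    for _ in range(30): s=d/(1+p['k1']*(s@s))
    return np.array([s[0],s[1],1.])
def onplane(cam,uv,z,T=None):
    p=viewer.camera_params(cam); r=ray(p,uv)
    if T is None: R=np.array(p['R']);t=np.array(p['t']); c=-R.T@t; d=R.T@r
    else:
        M=T@np.array(p['T_tool_cam']); c=M[:3,3]; d=M[:3,:3]@r
    return c+d*(z-c[2])/d[2]
def proj(cam,X):
    p=viewer.camera_params(cam);f=intr(p);x=np.array(p['R'])@X+np.array(p['t']);s=x[:2]/x[2];s=s*(1+p['k1']*(s@s));return s*f+[p['cx'],p['cy']]
def toolT(o):
    from scipy.spatial.transform import Rotation as Ro
    T=np.eye(4);T[:3,:3]=Ro.from_quat(o['ee_rot']).as_matrix();T[:3,3]=o['position'];return T
E
python3 - <<'E'
import cv2
im=cv2.imread('pics/top.png')
a=cv2.resize(im[140:295,150:270],None,fx=3.8,fy=3.8,interpolation=cv2.INTER_CUBIC)
b=cv2.resize(im[180:285,310:375],None,fx=3.8,fy=3.8,interpolation=cv2.INTER_CUBIC)
import numpy as np
c=np.zeros((590,710,3),np.uint8);c[:a.shape[0],:a.shape[1]]=a;c[:b.shape[0],460:460+b.shape[1]]=b
cv2.imwrite('pics/crop.png',c)
from h import *
for n,uv,z in [('hub',(209,236),.05),('sq',(184,212),.048),('round',(201,271),.048),('obl',(244,226),.048),('cap',(199,189),.182),('peg',(235,261),.101),('head',(347,205),.077),('hend',(345,273),.053)]:
    print(n,onplane('top',uv,z).round(4))
E
```

```text
hub [0.5455 0.1306 0.05  ]
sq [0.6018 0.193  0.048 ]
round [0.4639 0.1461 0.048 ]
obl [0.5708 0.0493 0.048 ]
cap [0.6291 0.132  0.182 ]
peg [0.4869 0.0622 0.101 ]
head [ 0.6201 -0.1892  0.077 ]
hend [ 0.4648 -0.1874  0.053 ]
```

View pics/crop.png

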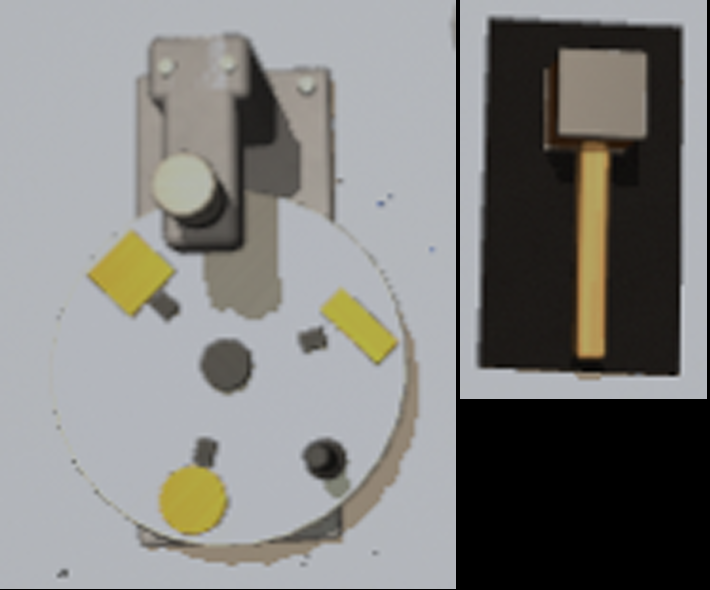

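```bash
cat >> h.py <<'E'
import json,os,math
def rows(start,yaw,goal,yawg,n):
    """start/goal world xyz of TCP, yaw=world angle of tool y; tool down. rows in mm, spin about tool z (down)"""
    p=np.array(start,float)*1000;y=yaw;g=np.array(goal,float)*1000
    for i in range(n):
        k=n-i; d=(g-p)/k; s=(yawg-y)/k
        ex=np.array([np.cos(y+np.pi/2),np.sin(y+np.pi/2),0]);ey=np.array([np.cos(y),np.sin(y),0])
        r=np.round([d@ex,d@ey,-d[2]]); sp=round(-s,3)
        p=p+r[0]*ex+r[1]*ey+np.array([0,0,-r[2]]); y-=sp
        print(json.dumps({"dp":r.astype(int).tolist(),"spin":sp}))
    print('end',p.round(1),round(y,3))
E
python3 - <<'E'
from h import *
C=lambda a,b:(a/3.8+150,b/3.8+140)
M=lambda a,b:((a-460)/3.8+310,b/3.8+180)
for n,uv,z in [('hub',C(227,365),.052),('sq',C(132,273),.048),('round',C(193,500),.048),('obl',C(359,326),.048),('cap',C(186,184),.182),('peg',C(321,457),.101),('head',M(602,93),.077),('hend',M(591,357),.053),('hnear',M(595,145),.053),('m1',M(488,18),.005),('m2',M(683,27),.005),('m3',M(680,375),.005),('m4',M(480,367),.005),
 ('base',C(140,545),.014),('baseR',C(340,545),.014),('baseTR',C(332,70),.014)]:
    print(n,onplane('top',uv,z).round(4))
rows([.1593,.6042,.404],1.313,[.489,.066,.30],2.39,13)
E
```

```text
hub [0.5452 0.1285 0.052 ]
sq [0.6022 0.1913 0.048 ]
round [0.4626 0.1465 0.048 ]
obl [0.5713 0.0482 0.048 ]
cap [0.6303 0.1322 0.182 ]
peg [0.4884 0.0634 0.101 ]
head [ 0.6213 -0.1901  0.077 ]
hend [ 0.4627 -0.1861  0.053 ]
hnear [ 0.5929 -0.1897  0.053 ]
m1 [ 0.6836 -0.1281  0.005 ]
m2 [ 0.6799 -0.2577  0.005 ]
m3 [ 0.4521 -0.2515  0.005 ]
m4 [ 0.4554 -0.1233  0.005 ]
base [0.4338 0.1854 0.014 ]
baseR [0.4363 0.0591 0.014 ]
baseTR [0.7458 0.0743 0.014 ]
{"dp": [-35, -34, 8], "spin": -0.083}
{"dp": [-32, -36, 8], "spin": -0.083}
{"dp": [-29, -39, 8], "spin": -0.083}
{"dp": [-26, -41, 8], "spin": -0.083}
{"dp": [-22, -43, 8], "spin": -0.083}
{"dp": [-19, -45, 8], "spin": -0.083}
{"dp": [-15, -46, 8], "spin": -0.083}
{"dp": [-11, -47, 8], "spin": -0.083}
{"dp": [-7, -48, 8], "spin": -0.083}
{"dp": [-3, -49, 8], "spin": -0.083}
{"dp": [1, -49, 8], "spin": -0.082}
{"dp": [5, -48, 8], "spin": -0.083}
{"dp": [10, -47, 8], "spin": -0.082}
end [488.7  66.2 300. ] 2.39
```

Request:
arm_command([
  {"dp":[-35,-34,8],"spin":-0.083},
  {"dp":[-32,-36,8],"spin":-0.083},
  {"dp":[-29,-39,8],"spin":-0.083},
  {"dp":[-26,-41,8],"spin":-0.083},
  {"dp":[-22,-43,8],"spin":-0.083},
], grip=-0.2, newtons=40)

```text
clock: 1.8
position: [0.2866, 0.3957, 0.3646]
ee_rot: [-0.08, 0.997, 0.0, 0.0]
ft_force: [1.5, 0.8, 0.1]
grip_width: 0.6
grasp_force: 0.0
```

Request:
arm_command([
  {"dp":[-19,-45,8],"spin":-0.083},
  {"dp":[-15,-46,8],"spin":-0.083},
  {"dp":[-11,-47,8],"spin":-0.083},
  {"dp":[-7,-48,8],"spin":-0.083},
  {"dp":[-3,-49,8],"spin":-0.083},
])

```text
clock: 2.3
position: [0.4142, 0.1889, 0.3248]
ee_rot: [-0.284, 0.959, 0.0, 0.001]
ft_force: [1.5, 1.1, 0.1]
grip_width: 0.6
grasp_force: 0.0
```

Request:
arm_command([
  {"dp":[1,-49,8],"spin":-0.083},
  {"dp":[5,-48,8],"spin":-0.083},
  {"dp":[10,-47,8],"spin":-0.083},
  {"dp":[0,0,0],"spin":0},
  {"dp":[0,0,0],"spin":0},
])

```text
clock: 2.8
position: [0.489, 0.0655, 0.3005]
ee_rot: [-0.398, 0.917, -0.0, -0.0]
ft_force: [0.1, 0.0, -0.1]
grip_width: 0.601
grasp_force: 0.0
```

Request:
arm_command([
  {"dp":[0,0,35]},
  {"dp":[0,0,30]},
  {"dp":[0,0,0]},
])

```text
invalid input at $.plan[0]: expected keys dp, spin
```

Request:
arm_command([
  {"dp":[0,0,0]},
  {"dp":[0,0,0]},
  {"dp":[0,0,0]},
  {"dp":[0,0,0]},
  {"dp":[0,0,0]},
], grip=1, newtons=30)

```text
invalid input at $.plan[0]: expected keys dp, spin
```

```bash
python3 - <<'E'
from h import *
from workcell import manip
o=manip.get_obs();print(o['clock'],o['position'],o['ft_force'],o['grip_width'],o['grasp_force'])
from scipy.spatial.transform import Rotation as Ro
Y=Ro.from_quat(o['ee_rot']).as_matrix()[:,1];print(np.arctan2(Y[1],Y[0]))
im=viewer.camera('top');cv2.imwrite('pics/top2.png',im)
# arc rows
ax=np.array([.5453,.1287]);n=12;a0=.820+np.pi;a1=.045+np.pi
pos=lambda a: ax+.085*np.array([np.cos(a),np.sin(a)])
p=pos(a0);y=np.arctan2(Y[1],Y[0])
for i in range(n):
    g=pos(a0+(a1-a0)*(i+1)/n);d=(g-p)*1000
    r=np.round([d@[np.cos(y+np.pi/2),np.sin(y+np.pi/2)],d@[np.cos(y),np.sin(y)]],1)
    p=p+(r[0]*np.array([np.cos(y+np.pi/2),np.sin(y+np.pi/2)])+r[1]*np.array([np.cos(y),np.sin(y)]))/1000
    s=round((a0-a1)/n,3);y-=s
    print({"dp":r.tolist()+[0],"spin":s})
print(pos(a0),p,y)
E
```

```text
2.8 [0.48904233 0.06549596 0.30054567] [ 0.11992548  0.03998045 -0.09969561] 0.600833652668473 0.0
2.389049155124928
{'dp': [-0.2, 5.5, 0], 'spin': 0.065}
{'dp': [-0.1, 5.5, 0], 'spin': 0.065}
{'dp': [-0.2, 5.5, 0], 'spin': 0.065}
{'dp': [-0.2, 5.4, 0], 'spin': 0.065}
{'dp': [-0.1, 5.5, 0], 'spin': 0.065}
{'dp': [-0.2, 5.5, 0], 'spin': 0.065}
{'dp': [-0.1, 5.5, 0], 'spin': 0.065}
{'dp': [-0.2, 5.5, 0], 'spin': 0.065}
{'dp': [-0.1, 5.5, 0], 'spin': 0.065}
{'dp': [-0.2, 5.5, 0], 'spin': 0.065}
{'dp': [-0.1, 5.4, 0], 'spin': 0.065}
{'dp': [-0.2, 5.5, 0], 'spin': 0.065}
[0.4873112 0.0665526] [0.46042755 0.12484448] 1.6090491551249286
```

Request:
arm_command([
  {"dp":[0,0,35],"spin":0},
  {"dp":[0,0,30],"spin":0},
  {"dp":[0,0,0],"spin":0},
])

```text
clock: 3.15
position: [0.4869, 0.0678, 0.2329]
ee_rot: [-0.4, 0.916, 0.001, -0.003]
ft_force: [-1.0, 0.3, 0.3]
grip_width: 0.601
grasp_force: 0.0
```

Request:
arm_command([
  {"dp":[0,0,0],"spin":0},
  {"dp":[0,0,0],"spin":0},
  {"dp":[0,0,0],"spin":0},
  {"dp":[0,0,0],"spin":0},
  {"dp":[0,0,0],"spin":0},
], grip=1, newtons=30)

```text
clock: 3.65
position: [0.4895, 0.0668, 0.2375]
ee_rot: [-0.399, 0.917, 0.0, 0.002]
ft_force: [-0.6, -0.3, 7.6]
grip_width: 0.182
grasp_force: 29.5
```

Request:
arm_command([
  {"dp":[0,5.5,0],"spin":0.065},
  {"dp":[-0.2,5.5,0],"spin":0.065},
  {"dp":[-0.2,5.5,0],"spin":0.065},
  {"dp":[-0.2,5.5,0],"spin":0.065},
  {"dp":[-0.2,5.5,0],"spin":0.065},
])

```text
clock: 4.15
position: [0.4727, 0.0883, 0.2375]
ee_rot: [-0.244, 0.97, 0.0, 0.002]
ft_force: [0.1, 0.5, 6.9]
grip_width: 0.176
grasp_force: 29.9
```

Request:
arm_command([
  {"dp":[-0.2,5.5,0],"spin":0.065},
  {"dp":[-0.2,5.5,0],"spin":0.065},
  {"dp":[-0.2,5.5,0],"spin":0.065},
  {"dp":[-0.2,5.5,0],"spin":0.065},
  {"dp":[-0.2,5.5,0],"spin":0.065},
])

```text
clock: 4.65
position: [0.4639, 0.1143, 0.2375]
ee_rot: [-0.084, 0.996, 0.001, 0.001]
ft_force: [-0.2, -0.8, 8.1]
grip_width: 0.18
grasp_force: 30.0
```

Request:
arm_command([
  {"dp":[-0.2,5.5,0],"spin":0.065},
  {"dp":[-0.2,5.5,0],"spin":0.065},
  {"dp":[0,0,0],"spin":0},
  {"dp":[0,0,0],"spin":0},
  {"dp":[0,0,0],"spin":0},
])

```text
clock: 5.15
position: [0.4627, 0.1254, 0.2375]
ee_rot: [-0.021, 1.0, 0.001, 0.001]
ft_force: [-1.4, 0.6, 9.1]
grip_width: 0.182
grasp_force: 30.1
```

```bash
python3 - <<'E'
from h import *
im=viewer.camera('top');cv2.imwrite('pics/top3.png',im)
cv2.imwrite('pics/c3.png',cv2.resize(im[140:295,150:270],None,fx=3.8,fy=3.8,interpolation=cv2.INTER_CUBIC))
E
```

```text
(no output)
```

View pics/c3.png

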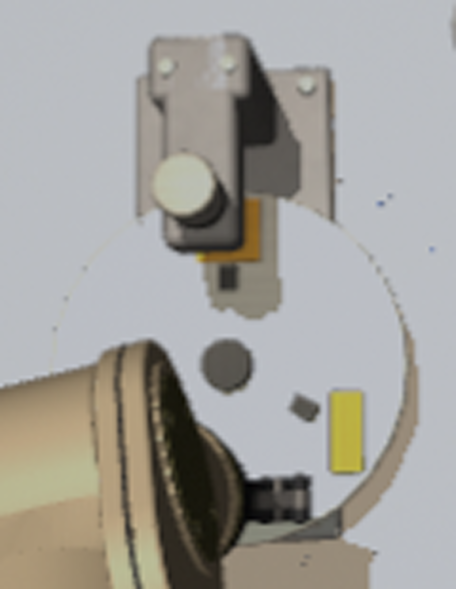

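The square tag is now under the punch arm (lower edge at crop y=262, x 198–262), oblong tag centred at (346,431), hub (227,365). I'll compute the wheel angle from them.

```bash
python3 - <<'E'
from h import *
C=lambda a,b:(a/3.8+150,b/3.8+140)
ax=np.array([.5453,.1287])
for n,uv,z,off in [('obl',C(346,431),.048,2*np.pi/3),('clip_sq',C(228,278),.048,0),('sqedge',C(230,262),.048,0)]:
    q=onplane('top',uv,z)[:2];d=q-ax;print(n,q.round(4),np.hypot(*d),np.arctan2(d[1],d[0])+off)
# initial oblong / round angles
for n,uv,off in [('obl0',C(359,326),2*np.pi/3),('rnd0',C(193,500),-2*np.pi/3),('sq0',C(132,273),0)]:
    d=onplane('top',uv,.048)[:2]-ax;print(n,np.arctan2(d[1],d[0])+off)
E
```

```text
obl [0.5063 0.0543] 0.08400609117691622 0.04047055717747927
clip_sq [0.6001 0.1309] 0.054802456291651265 0.041019826757106165
sqedge [0.6102 0.1301] 0.06491173611268582 0.022174612598955735
obl0 0.836455794673058
rnd0 0.834848522673433
sq0 0.8328771263861227
```

Request:
arm_command([
  {"dp":[0,0,0],"spin":0},
  {"dp":[0,0,0],"spin":0},
  {"dp":[0,0,0],"spin":0},
  {"dp":[0,0,-40],"spin":0},
  {"dp":[0,0,-40],"spin":0},
], grip=-0.2)

```text
clock: 5.7
position: [0.4615, 0.1246, 0.316]
ee_rot: [-0.02, 1.0, -0.001, -0.001]
ft_force: [1.2, 1.3, -0.1]
grip_width: 0.601
grasp_force: 0.0
```

```bash
python3 - <<'E'
from h import *
from workcell import manip
o=manip.get_obs();print(o['position'],o['grip_width'])
rows(o['position'],1.609,[.556,-.188,.30],1.544,8)
E
```

```text
[0.46145981 0.12458897 0.31598029] 0.6014216492554477
{"dp": [-10, -39, 2], "spin": 0.008}
{"dp": [-11, -39, 2], "spin": 0.008}
{"dp": [-11, -39, 2], "spin": 0.008}
{"dp": [-11, -39, 2], "spin": 0.008}
{"dp": [-12, -40, 2], "spin": 0.008}
{"dp": [-12, -39, 2], "spin": 0.008}
{"dp": [-12, -39, 2], "spin": 0.008}
{"dp": [-12, -39, 2], "spin": 0.009}
end [ 555.6 -187.5  300. ] 1.544
```

Request:
arm_command([
  {"dp":[-10,-39,2],"spin":0.008},
  {"dp":[-11,-39,2],"spin":0.008},
  {"dp":[-11,-39,2],"spin":0.008},
  {"dp":[-11,-39,2],"spin":0.008},
  {"dp":[-12,-40,2],"spin":0.008},
])

```text
clock: 6.2
position: [0.522, -0.0711, 0.3058]
ee_rot: [-0.001, 1.0, 0.0, 0.0]
ft_force: [0.7, 0.8, 0.4]
grip_width: 0.601
grasp_force: 0.0
```

Request:
arm_command([
  {"dp":[-12,-39,2],"spin":0.008},
  {"dp":[-12,-39,2],"spin":0.008},
  {"dp":[-12,-39,2],"spin":0.009},
  {"dp":[0,0,0],"spin":0},
  {"dp":[0,0,0],"spin":0},
])

```text
clock: 6.7
position: [0.5568, -0.1879, 0.2993]
ee_rot: [0.013, 1.0, -0.0, -0.0]
ft_force: [0.3, 0.9, -0.5]
grip_width: 0.599
grasp_force: 0.0
```

```bash
python3 - <<'E'
from h import *
from workcell import manip
o=manip.get_obs();print(o['position'],o['ee_rot'])
im=viewer.camera('wrist');cv2.imwrite('pics/w1.png',im)
top=viewer.camera('top')
c=np.hstack([cv2.resize(im,(400,300)),cv2.resize(top[150:285,150:330],(400,300),interpolation=cv2.INTER_CUBIC)])
cv2.imwrite('pics/w1c.png',c)
E
```

```text
[ 0.55684658 -0.18785093  0.29926037] [ 1.29473957e-02  9.99916048e-01 -1.69677985e-04 -4.83568765e-04]
```

View pics/w1c.png

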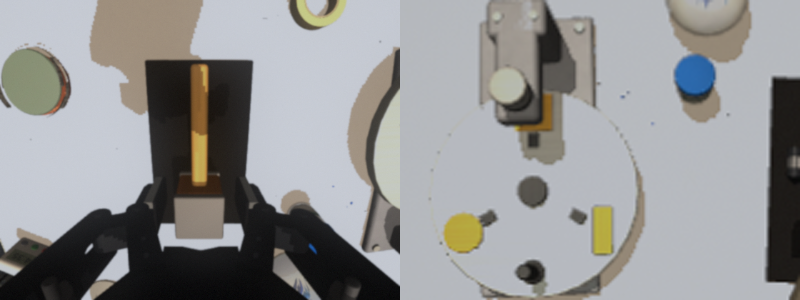

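The wrist view shows the handle centred between the fingers (col ~200) and aligned; the top crop shows the wheel unmoved after release. I'll go down and grip.

Request:
arm_command([
  {"dp":[0,0,40],"spin":0},
  {"dp":[0,0,40],"spin":0},
  {"dp":[0,0,22],"spin":0},
  {"dp":[0,0,0],"spin":0},
  {"dp":[0,0,0],"spin":0},
])

```text
clock: 7.3
position: [0.5574, -0.1861, 0.1985]
ee_rot: [0.011, 1.0, 0.0, 0.0]
ft_force: [0.5, -0.2, 1.0]
grip_width: 0.599
grasp_force: 0.0
```

Request:
arm_command([
  {"dp":[0,0,0],"spin":0},
  {"dp":[0,0,0],"spin":0},
  {"dp":[0,0,0],"spin":0},
  {"dp":[0,0,0],"spin":0},
  {"dp":[0,0,0],"spin":0},
], grip=1, newtons=110)

```text
clock: 7.8
position: [0.5576, -0.1871, 0.1993]
ee_rot: [0.012, 1.0, 0.0, 0.001]
ft_force: [-2.3, 1.0, 8.6]
grip_width: 0.188
grasp_force: 106.3
```

Request:
arm_command([
  {"dp":[0,0,0],"spin":0},
  {"dp":[0,0,-30],"spin":0},
  {"dp":[0,0,-40],"spin":0},
  {"dp":[0,0,0],"spin":0},
  {"dp":[0,0,0],"spin":0},
])

```text
clock: 8.3
position: [0.5572, -0.1868, 0.2685]
ee_rot: [0.012, 1.0, 0.0, 0.001]
ft_force: [-1.1, 1.4, -2.5]
grip_width: 0.192
grasp_force: 107.4
```

```bash
python3 - <<'E'
from h import *
from workcell import manip
o=manip.get_obs();print(o['position'],o['ee_rot'])
s=viewer.camera('scene');w=viewer.camera('wrist')
cv2.imwrite('pics/l.png',np.hstack([cv2.resize(s[180:330,230:430],(400,300),interpolation=cv2.INTER_CUBIC),cv2.resize(w,(400,300))]))
E
```

```text
[ 0.55718408 -0.1868416   0.2684679 ] [1.17747493e-02 9.99930232e-01 2.32223669e-04 9.12661194e-04]
```

View pics/l.png

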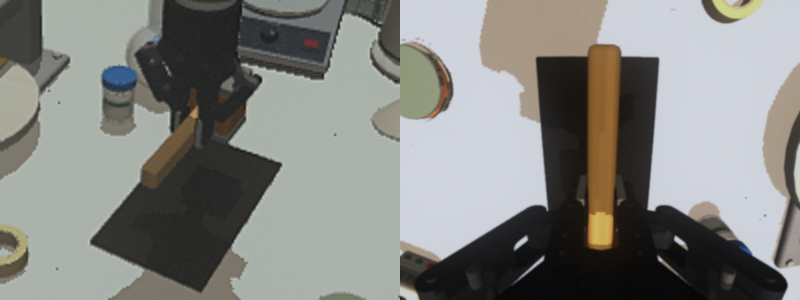

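The scene and wrist views show the mallet lifted level in the fingers, above the mat. I'll carry it to above the cap.

```bash
python3 - <<'E'
from h import *
rows([.5572,-.1868,.2685],1.547,[.560,-.02,.411],1.547,5)
rows([.560,-.02,.411],1.547,[.566,.134,.411],1.547,4)
E
```

```text
{"dp": [0, 33, -28], "spin": -0.0}
{"dp": [0, 33, -29], "spin": -0.0}
{"dp": [0, 34, -28], "spin": -0.0}
{"dp": [1, 33, -29], "spin": -0.0}
{"dp": [0, 34, -28], "spin": -0.0}
end [560.2 -19.8 410.5] 1.547
{"dp": [-1, 39, 0], "spin": -0.0}
{"dp": [0, 38, 0], "spin": -0.0}
{"dp": [-1, 39, 0], "spin": -0.0}
{"dp": [0, 38, 0], "spin": -0.0}
end [565.7 133.9 411. ] 1.547
```

Request:
arm_command([
  {"dp":[0,33,-28],"spin":0},
  {"dp":[0,33,-29],"spin":0},
  {"dp":[0,34,-28],"spin":0},
  {"dp":[1,33,-29],"spin":0},
  {"dp":[0,34,-28],"spin":0},
])

```text
clock: 8.9
position: [0.5595, -0.0186, 0.4096]
ee_rot: [0.012, 1.0, -0.0, -0.001]
ft_force: [0.9, 0.1, -3.8]
grip_width: 0.189
grasp_force: 107.3
```

Request:
arm_command([
  {"dp":[-1,39,0],"spin":0},
  {"dp":[0,38,0],"spin":0},
  {"dp":[-1,39,0],"spin":0},
  {"dp":[0,38,0],"spin":0},
  {"dp":[0,0,0],"spin":0},
])

```text
clock: 9.4
position: [0.5647, 0.1409, 0.4075]
ee_rot: [0.007, 1.0, 0.001, -0.002]
ft_force: [-0.5, 0.6, -3.1]
grip_width: 0.19
grasp_force: 107.5
```

```bash
python3 - <<'E'
from h import *
from workcell import manip
o=manip.get_obs();print(o['position'],o['ee_rot'],o['grip_width'],o['grasp_force'])
s=viewer.camera('scene');w=viewer.camera('top')
cv2.imwrite('pics/h.png',np.hstack([cv2.resize(s[110:290,130:330],(440,396),interpolation=cv2.INTER_CUBIC),cv2.resize(w[140:290,150:286],(359,396),interpolation=cv2.INTER_CUBIC)]))
E
```

```text
[0.56474141 0.14089578 0.40750209] [ 7.39052697e-03  9.99971010e-01  5.23519213e-04 -1.75630536e-03] 0.18959179348698801 107.45977520942688
```

View pics/h.png

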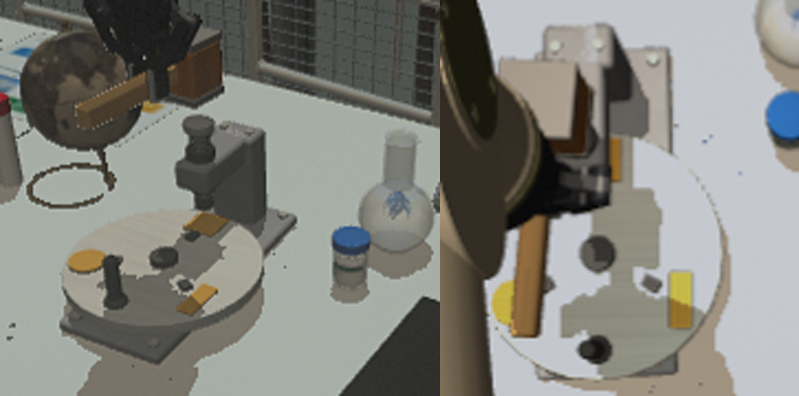

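The head hangs level above the pin; head top face centre is around (541,98) in the right crop. I'll let it settle and check against projection.

Request:
arm_command([
  {"dp":[0,0,0],"spin":0},
  {"dp":[0,0,0],"spin":0},
])

```text
clock: 9.7
position: [0.5658, 0.1326, 0.4094]
ee_rot: [0.013, 1.0, -0.0, -0.0]
ft_force: [-1.3, 0.1, -1.7]
grip_width: 0.189
grasp_force: 107.4
```

```bash
python3 - <<'E'
from h import *
from workcell import manip
o=manip.get_obs();print(o['position'],o['ee_rot'])
print(onplane('top',(188.3,177),.286),proj('top',np.array([.629,.139,.286])))
E
```

```text
[0.56580377 0.13255345 0.40935101] [ 1.29359586e-02  9.99916269e-01 -2.08173388e-04 -2.68928718e-04]
[0.62804332 0.13046829 0.286     ] [183.55889418 176.40504999]
```

Request:
arm_command([
  {"dp":[0,0,16],"spin":0},
  {"dp":[0,0,16],"spin":0},
  {"dp":[0,0,18],"spin":0},
  {"dp":[0,0,-10],"spin":0},
  {"dp":[0,0,-40],"spin":0},
])

```text
clock: 10.2
position: [0.5649, 0.1333, 0.4077]
ee_rot: [0.012, 1.0, -0.001, -0.003]
ft_force: [-0.2, 0.4, -1.9]
grip_width: 0.192
grasp_force: 107.4
```

Request:
arm_command([
  {"dp":[0,0,0],"spin":0},
  {"dp":[0,0,0],"spin":0},
])

```text
clock: 10.4
position: [0.566, 0.1333, 0.4118]
ee_rot: [0.012, 1.0, 0.001, 0.001]
ft_force: [1.0, 0.1, -2.5]
grip_width: 0.186
grasp_force: 107.6
```

I have no reading from the bottom of that stroke, so I'll strike once more, ending the call at depth to read height and force. A second blow on the square tag does no harm.

Request:
arm_command([
  {"dp":[0,0,17],"spin":0},
  {"dp":[0,0,17],"spin":0},
  {"dp":[0,0,19],"spin":0},
])

```text
clock: 10.7
position: [0.5655, 0.1337, 0.3564]
ee_rot: [0.012, 1.0, 0.0, -0.0]
ft_force: [-2.6, 0.3, 5.2]
grip_width: 0.188
grasp_force: 108.3
```

Request:
arm_command([
  {"dp":[0,0,-13],"spin":0},
  {"dp":[0,0,-40],"spin":0},
  {"dp":[0,0,0],"spin":0},
])

```text
clock: 11.0
position: [0.5667, 0.1334, 0.4159]
ee_rot: [0.012, 1.0, 0.001, 0.003]
ft_force: [1.1, 0.0, -2.2]
grip_width: 0.189
grasp_force: 108.1
```

At the bottom: about 19 mm deep, net force about 7.5 N (spring near its stop), at about 0.17 m/s. That blow counts. Now I'll return the mallet.

Request:
arm_command([
  {"dp":[0,-38,0],"spin":0},
  {"dp":[1,-39,0],"spin":0},
  {"dp":[0,-38,0],"spin":0},
  {"dp":[1,-39,0],"spin":0},
  {"dp":[0,-34,28],"spin":0},
])

```text
clock: 11.5
position: [0.5597, -0.0567, 0.3857]
ee_rot: [0.013, 1.0, 0.0, 0.003]
ft_force: [2.2, -0.8, -2.7]
grip_width: 0.189
grasp_force: 108.2
```

Request:
arm_command([
  {"dp":[-1,-33,29],"spin":0},
  {"dp":[0,-34,28],"spin":0},
  {"dp":[0,-33,29],"spin":0},
  {"dp":[0,-33,28],"spin":0},
  {"dp":[0,0,20],"spin":0},
])

```text
clock: 12.0
position: [0.5555, -0.1923, 0.2472]
ee_rot: [0.015, 1.0, -0.001, -0.001]
ft_force: [0.6, -0.9, -2.5]
grip_width: 0.192
grasp_force: 108.1
```

Request:
arm_command([
  {"dp":[0,0,20],"spin":0},
  {"dp":[0,0,10],"spin":0},
  {"dp":[0,0,0],"spin":0},
  {"dp":[0,0,0],"spin":0},
])

```text
clock: 12.4
position: [0.5575, -0.1869, 0.2188]
ee_rot: [0.012, 1.0, -0.0, 0.001]
ft_force: [0.5, -0.0, -2.3]
grip_width: 0.19
grasp_force: 108.1
```

Lower gently the remaining 20 mm.

Request:
arm_command([
  {"dp":[0,0,8],"spin":0},
  {"dp":[0,0,6],"spin":0},
  {"dp":[0,0,3],"spin":0},
  {"dp":[0,0,0],"spin":0},
  {"dp":[0,0,0],"spin":0},
])

```text
clock: 12.9
position: [0.5571, -0.1869, 0.2007]
ee_rot: [0.012, 1.0, 0.0, -0.0]
ft_force: [0.8, 0.1, -2.8]
grip_width: 0.191
grasp_force: 108.1
```

Request:
arm_command([
  {"dp":[0,0,2],"spin":0},
  {"dp":[0,0,1],"spin":0},
  {"dp":[0,0,0],"spin":0},
  {"dp":[0,0,0],"spin":0},
])

```text
clock: 13.3
position: [0.5571, -0.1871, 0.1981]
ee_rot: [0.012, 1.0, 0.0, 0.0]
ft_force: [-3.5, 0.7, 5.0]
grip_width: 0.192
grasp_force: 109.3
```

Contact with the mat; release and retreat.

Request:
arm_command([
  {"dp":[0,0,0],"spin":0},
  {"dp":[0,0,0],"spin":0},
  {"dp":[0,0,0],"spin":0},
  {"dp":[0,0,0],"spin":0},
  {"dp":[0,0,0],"spin":0},
], grip=-0.2, newtons=30)

```text
clock: 13.8
position: [0.5571, -0.1869, 0.1976]
ee_rot: [0.012, 1.0, 0.0, 0.0]
ft_force: [0.1, -0.3, -0.0]
grip_width: 0.598
grasp_force: 0.0
```

Request:
arm_command([
  {"dp":[0,0,-20],"spin":0},
  {"dp":[0,0,-40],"spin":0},
  {"dp":[0,0,-50],"spin":0},
  {"dp":[0,0,-50],"spin":0},
  {"dp":[30,0,0],"spin":0},
])

```text
clock: 14.3
position: [0.5302, -0.1867, 0.3643]
ee_rot: [0.011, 1.0, -0.001, 0.006]
ft_force: [-0.6, -1.0, 0.9]
grip_width: 0.602
grasp_force: 0.0
```

Request:
arm_command([
  {"dp":[40,0,0],"spin":0},
  {"dp":[30,0,0],"spin":0},
  {"dp":[0,0,0],"spin":0},
  {"dp":[0,0,0],"spin":0},
])

```text
clock: 14.7
position: [0.4569, -0.1845, 0.3581]
ee_rot: [0.012, 1.0, 0.001, 0.001]
ft_force: [1.0, 0.4, 0.0]
grip_width: 0.599
grasp_force: 0.0
```

```bash
python3 - <<'E'
from h import *
from workcell import finder
s=viewer.camera('scene');w=viewer.camera('top')
cv2.imwrite('pics/f.png',np.hstack([cv2.resize(s[130:340,140:400],(400,323)),cv2.resize(w[140:295,150:390],(400,258))[:].copy() if 0 else cv2.resize(w[130:310,150:373],(400,323))]))
for c in('top','scene'):print(c,finder.find_in(c,'mallet_head')[:1],finder.find_in(c,'pin')[:1])
E
```

```text
top [{'position': [0.5983, -0.1875, 0.0564], 'score': 0.6}] [{'position': [0.6361, 0.1323, 0.186], 'score': 0.6}]
scene [{'position': [0.6004, -0.1935, 0.049], 'score': 0.96}] [{'position': [0.6274, 0.1249, 0.1741], 'score': 0.8}]
```

View pics/f.png

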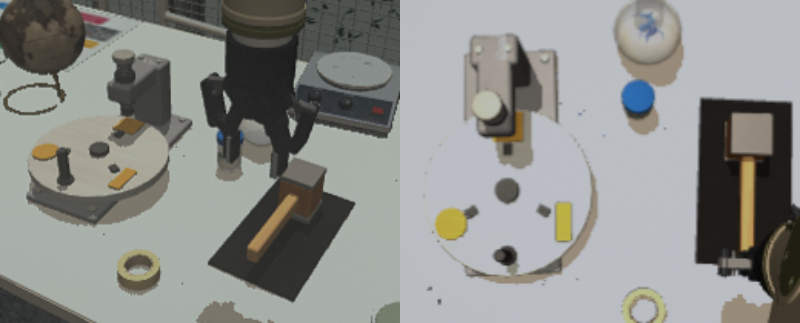

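The mallet stands on its head on the mat where it was, the pin is up, the square tag is under the punch, and the bystanders have not moved. The gripper is clear.

```bash
python3 -c "
from workcell import manip
print(manip.hand_in())"
```

```text
the job is handed in; nothing more can be done
None
```

The job is handed in with no verdict returned: the square tag was turned under the punch and struck twice with the mallet (second blow measured about 19 mm deep), the pin sprang back up, and the mallet is standing on its head on the mat, released.

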